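Balance the centrifuge rotor

ROBOT

A 6-joint arm with a two-finger parallel gripper is mounted at the origin on the work surface. World frame = base frame: x ahead of the robot, y to its left, z up, the work surface at z = 0. Lengths are in m, angles in rad, forces in N, time in s.
With the tool pointing down it reaches from about 0.3 to 0.875 m from the base axis. Payload 6.4 kg.
Tool frame: the origin (TCP) lies on the centre line of the jaws, within the pads' length; the fingertips stand 8 mm ahead of it and the grasp point (between the pads) lies 11 mm behind it; z points along the fingers, y is the line along which they close (so a half turn about z gives the same grasp; the last joint's range is limited). The gripper opens to 85 mm and grips with 20 to 120 N. Pads are 22 mm wide; open, the fingers measure 114 mm over their backs; the gripper's body (76 mm by 85 mm) begins 54 mm behind the grasp point. The pads swing forward as they close: fully open they stand 13 mm farther back than shut.
Start: joints at [-1.459, 0.181, 1.607, -0, 1.354, -0.206], TCP at [0.18, -0.546, 0.217] pointing down, gripper open.
Joint ranges: [-2.99, 2.99], [-0.89, 2.07], [0.3, 2.58], [-1.14, 4.28], [0, 2.63], [-3.12, 3.12]. Speed limits (rad/s): [2.57, 2.57, 3.01, 3.14, 3.14, 3.14].

INTERFACE

Orientations are given as a unit quaternion [w, x, y, z].
In Python, from bench import ctrl gives the robot as it stands.
- The arm moves only by the shell command python3 -m handwheel 'ROWS' [OPENING]. ROWS is JSON, a list that holds one entry, the list of rows, each a list of 4 numbers: the shift along the tool's x, y, z each as a share of 20 cm, from -1 to 1, then the turn about the tool's z as a share of 1.5 rad, from -1 to 1. In form: [[[x, y, z, twist], ...]]. A call has 1 to 10 rows; each row is the pose to reach, as a shift and turn from the pose commanded when the call began, along the tool's axes at that moment; what a row does not reach only later rows make up. A row lasts 1/8 s, in which the tool goes at most 62.5 mm and 10.7 degrees, less where a joint would pass 70% of its speed; a pose out of reach is approached as far as the arm can. A call with a number of a shift or a turn outside -1 to 1 is refused whole. A call with a gripper value outside its range is refused whole. OPENING is the finger opening in mm, from 0 to 85.4, set as the call begins (- or left out, the last holds). The fingers move at their own pace and stop on an object; the grip force is fixed at half the most. Time passes only in rows, so rows that repeat a pose let the fingers close. It gives the time, the measured TCP pose, the force, the opening and the grip force at its end, in the units of the state.
- ctrl.get_obs(): the state, without advancing time (a new reading comes with each control period).
- ctrl.camera(name): name is "scene" or "top" or "wrist"; returns a dict with "color" (420x560x3 uint8, red, green, blue), "range_z" (420x560 float32, m along the optical axis (not along the pixel's ray), 0 where there is no reading), "K" (3x3 intrinsics, pixels), "pose" (4x4, takes a point from camera to world coordinates); the wrist camera has in their place "T_tool_cam" (4x4, takes a point from camera to tool coordinates, whose origin is the TCP and whose axes are the flange's). Camera axes: x right, y down, z forward; pixel columns grow to the right and rows downward; lengths in m; the calibration is good to about 2 mm. A picture is of the moment at which its call begins: read the wrist's pose just before it.
- ctrl.hand_in(): hands the job in; it is judged then, once.
The state is a dict: "time_s": time; "q": joint angles; "dq": joint speeds; "joint_efforts": joint torques, N m; "eef_pos": TCP position; "eef_rot": TCP orientation; "wrist_force": force on the tool from outside, world axes, zero at the start; "torque": the same for the moment, N m; "opening": opening from 0.0 (shut) to 1.0 (fully open); "grasp_force": force on a finger pad.
Only numpy, scipy, OpenCV 4.12 (cv2) and the standard library are available. Lean on these libraries where they do the work, as an engineer would, in place of code of your own. Each camera call takes 0.05 s, during which the arm holds its last target. There are 200 camera calls.

TASK

Balance the partly loaded rotor: two of its canisters have no partner, so for each take the loose canister of the same height from the board and lower it, without dropping it, fully down into the cell diametrically opposite, through the rotor's axis. Leave the canisters already in the rotor where they are and the spare one upright on the board, knock nothing over, and do not push the things around aside.

Things in the scene. Friction and masses are not known exactly. Their poses are not given: they have to be found in the camera images.
- rotor: fixed aluminium centrifuge rotor on a grey round base (radius 105 mm, 10 mm thick), any yaw. Origin on its axis at bench level, z up. Four buckets centred 75 mm from the axis: 0 at its +x, 1 at +y, 2 at -x, 3 at -y, each split into two cells, 35 mm apart centre to centre across the radius. Walls 3 mm, divider 4 mm. Hub radius 22 mm up to z = 44 mm, nut radius 11 mm up to z = 56 mm
- board: flat slate-grey board, 210 x 220 x 10 mm, fixed to the bench, its top at z = 10 mm; origin at the centre of its underside. The loose canisters, beaker and jar stand on it. Board and rotor stand one to the left and one to the right of the robot's x axis, either way round
- cell_0a (a point): centre of the floor of bucket 0's cell on the clockwise side, seen from above. Open-topped, 31 x 31 mm inside, sides along the rotor's x and y, floor at z = 10 mm, rim at z = 44 mm; a canister fits at any quarter turn with 1.5 mm to spare all round; a black pad shows while it is empty. Straight across the axis lies cell_2a
- cell_0b (a point): centre of the floor of bucket 0's cell on the anticlockwise side, seen from above. Open-topped, 31 x 31 mm inside, sides along the rotor's x and y, floor at z = 10 mm, rim at z = 44 mm; a canister fits at any quarter turn with 1.5 mm to spare all round; a black pad shows while it is empty. Straight across the axis lies cell_2b
- cell_1a (a point): centre of the floor of bucket 1's cell on the clockwise side, seen from above. Open-topped, 31 x 31 mm inside, sides along the rotor's x and y, floor at z = 10 mm, rim at z = 44 mm; a canister fits at any quarter turn with 1.5 mm to spare all round; a black pad shows while it is empty. Straight across the axis lies cell_3a
- cell_1b (a point): centre of the floor of bucket 1's cell on the anticlockwise side, seen from above. Open-topped, 31 x 31 mm inside, sides along the rotor's x and y, floor at z = 10 mm, rim at z = 44 mm; a canister fits at any quarter turn with 1.5 mm to spare all round; a black pad shows while it is empty. Straight across the axis lies cell_3b
- cell_2a (a point): centre of the floor of bucket 2's cell on the clockwise side, seen from above. Open-topped, 31 x 31 mm inside, sides along the rotor's x and y, floor at z = 10 mm, rim at z = 44 mm; a canister fits at any quarter turn with 1.5 mm to spare all round; a black pad shows while it is empty. Straight across the axis lies cell_0a
- cell_2b (a point): centre of the floor of bucket 2's cell on the anticlockwise side, seen from above. Open-topped, 31 x 31 mm inside, sides along the rotor's x and y, floor at z = 10 mm, rim at z = 44 mm; a canister fits at any quarter turn with 1.5 mm to spare all round; a black pad shows while it is empty. Straight across the axis lies cell_0b
- cell_3a (a point): centre of the floor of bucket 3's cell on the clockwise side, seen from above. Open-topped, 31 x 31 mm inside, sides along the rotor's x and y, floor at z = 10 mm, rim at z = 44 mm; a canister fits at any quarter turn with 1.5 mm to spare all round; a black pad shows while it is empty. Straight across the axis lies cell_1a
- cell_3b (a point): centre of the floor of bucket 3's cell on the anticlockwise side, seen from above. Open-topped, 31 x 31 mm inside, sides along the rotor's x and y, floor at z = 10 mm, rim at z = 44 mm; a canister fits at any quarter turn with 1.5 mm to spare all round; a black pad shows while it is empty. Straight across the axis lies cell_1b
- tall_in: upright closed white square canister with a thin grey line below its lid, 28 x 28 mm in plan, 106 mm high, about 106 g; origin at the centre of its underside, z up, x and y square to its sides. Stands in one of the cells at the start, its sides square to the rotor.
- tall_loose: upright closed white square canister with a thin grey line below its lid, 28 x 28 mm in plan, 106 mm high, about 106 g; origin at the centre of its underside, z up, x and y square to its sides. Stands on the board at any yaw; the only loose tall one
- short_in: upright closed white square canister with a thin grey line below its lid, 28 x 28 mm in plan, 72 mm high, about 72 g; origin at the centre of its underside, z up, x and y square to its sides. Stands in one of the cells at the start, its sides square to the rotor.
- short_loose: upright closed white square canister with a thin grey line below its lid, 28 x 28 mm in plan, 72 mm high, about 72 g; origin at the centre of its underside, z up, x and y square to its sides. Stands on the board at any yaw; the only loose short one
- medium_in1: upright closed white square canister with a thin grey line below its lid, 28 x 28 mm in plan, 89 mm high, about 89 g; origin at the centre of its underside, z up, x and y square to its sides. Stands in one of the cells at the start, its sides square to the rotor.
- medium_in2: upright closed white square canister with a thin grey line below its lid, 28 x 28 mm in plan, 89 mm high, about 89 g; origin at the centre of its underside, z up, x and y square to its sides. Stands in one of the cells at the start, its sides square to the rotor.
- medium_spare: upright closed white square canister with a thin grey line below its lid, 28 x 28 mm in plan, 89 mm high, about 89 g; origin at the centre of its underside, z up, x and y square to its sides. Stands on the board at any yaw
- beaker: bystander: small open glass beaker standing on the board, 42 mm across, 58 mm high; origin under its centre
- jar: bystander: amber glass jar with cap standing on the board, 42 mm across, 50 mm high; origin under its centre
- marker: bystander: marker pen lying on the bench between board and rotor, 125 mm long along its x (from -43 to +83 mm), 13 mm thick; origin under its barrel
- mouse: bystander: grey computer mouse on the bench, 100 x 58 x 30 mm; origin under its centre
Things that resemble listed ones, but are neither listed nor needed, are in the scene too. Leave any blue or brown look-alike of the medium_spare alone. What is shaped like the short_loose but pink is not meant.

How it is judged:
At the end, for the whole second after the job is handed in: Tall and short loose canisters at rest opposite their like (5 mm from cell centre, under 4 mm off its floor, upright within 0.08 rad); the four in the rotor moved under 10 mm, upright within 0.1 rad; medium spare upright on board or bench, 125 mm or more from rotor axis (((horizontal distance between tall_in and cell_0a below 0.006 m and horizontal distance between tall_loose and cell_2a below 0.005 m) or (horizontal distance between tall_in and cell_0b below 0.006 m and horizontal distance between tall_loose and cell_2b below 0.005 m) or (horizontal distance between tall_in and cell_1a below 0.006 m and horizontal distance between tall_loose and cell_3a below 0.005 m) or (horizontal distance between tall_in and cell_1b below 0.006 m and horizontal distance between tall_loose and cell_3b below 0.005 m) or (horizontal distance between tall_in and cell_2a below 0.006 m and horizontal distance between tall_loose and cell_0a below 0.005 m) or (horizontal distance between tall_in and cell_2b below 0.006 m and horizontal distance between tall_loose and cell_0b below 0.005 m) or (horizontal distance between tall_in and cell_3a below 0.006 m and horizontal distance between tall_loose and cell_1a below 0.005 m) or (horizontal distance between tall_in and cell_3b below 0.006 m and horizontal distance between tall_loose and cell_1b below 0.005 m)) and z of each of tall_loose, short_loose in the frame of rotor below 0.014 m and angle between each of tall_loose, short_loose's own z axis and vertical below 0.08 rad and linear speed of each of tall_loose, short_loose below 0.02 m/s and ((horizontal distance between short_in and cell_0a below 0.006 m and horizontal distance between short_loose and cell_2a below 0.005 m) or (horizontal distance between short_in and cell_0b below 0.006 m and horizontal distance between short_loose and cell_2b below 0.005 m) or (horizontal distance between short_in and cell_1a below 0.006 m and horizontal distance between short_loose and cell_3a below 0.005 m) or (horizontal distance between short_in and cell_1b below 0.006 m and horizontal distance between short_loose and cell_3b below 0.005 m) or (horizontal distance between short_in and cell_2a below 0.006 m and horizontal distance between short_loose and cell_0a below 0.005 m) or (horizontal distance between short_in and cell_2b below 0.006 m and horizontal distance between short_loose and cell_0b below 0.005 m) or (horizontal distance between short_in and cell_3a below 0.006 m and horizontal distance between short_loose and cell_1a below 0.005 m) or (horizontal distance between short_in and cell_3b below 0.006 m and horizontal distance between short_loose and cell_1b below 0.005 m)) and distance of each of tall_in, short_in, medium_in1, medium_in2 from where it was at the start of the episode below 0.01 m and angle between each of tall_in, short_in, medium_in1, medium_in2, medium_spare's own z axis and vertical below 0.1 rad and horizontal distance between medium_spare and rotor above 0.125 m and height (world z) of medium_spare below 0.016 m); the robot touches nothing.
It fails at once if a canister is knocked over or tipped by more than about 35 degrees (angle between any of tall_in, short_in, medium_in1, medium_in2, tall_loose, short_loose, medium_spare's own z axis and vertical above 0.6 rad).
It fails at once if a canister is let fall from more than 25 mm above the floor it should stand on ((height (world z) of tall_loose above 0.036 m and contact force between the fingers and tall_loose below 0.05 N and linear speed of tall_loose above 0.3 m/s) or (height (world z) of short_loose above 0.036 m and contact force between the fingers and short_loose below 0.05 N and linear speed of short_loose above 0.3 m/s) or (height (world z) of medium_spare above 0.036 m and contact force between the fingers and medium_spare below 0.05 N and linear speed of medium_spare above 0.3 m/s)).
It fails at once if a bystander is pushed more than 30 mm from its place, or the beaker or jar is tipped over (distance of any of beaker, jar, marker, mouse from where it was at the start of the episode above 0.03 m or angle between any of beaker, jar's own z axis and vertical above 0.5 rad).
It also fails if it takes over 61 s, if anything falls off the work surface, if the arm or the gripper's body presses on something with over 40 N, if the wrist force passes 120 N, or if a joint passes its speed limit or range.

## Working session

There is one attempt and no reset: what is moved stays moved. The work goes in short steps, Python scripts to look and compute and a shell command to move; the robot and the scene stay as the last step left them, time stands still between calls to the robot, and variables do not carry over. Pictures are saved under pics/ and viewed, at most 10 in all, crops included, and the job is handed in when it is done.

```bash
mkdir -p pics; cat > h.py <<'E'
import numpy as np, cv2
from bench import ctrl
def q2R(q):
    w,x,y,z=q
    from scipy.spatial.transform import Rotation as R
    return R.from_quat([x,y,z,w]).as_matrix()
def cloud(c,pose=None):
    """world xyz per pixel"""
    P=c["pose"] if pose is None else pose
    z=c["range_z"];K=c["K"];v,u=np.indices(z.shape)
    p=np.stack([(u-K[0,2])/K[0,0]*z,(v-K[1,2])/K[1,1]*z,z],-1)@P[:3,:3].T+P[:3,3]
    p[z==0]=np.nan
    return p
def wrist():
    o=ctrl.get_obs();T=np.eye(4);T[:3,:3]=q2R(o["eef_rot"]);T[:3,3]=o["eef_pos"]
    c=ctrl.camera("wrist");c["pose"]=T@c["T_tool_cam"];return c,o
E
python3 - <<'E'
from h import *
c=ctrl.camera("top");s=ctrl.camera("scene")
np.savez("top.npz",**c);np.savez("scene.npz",**s)
cv2.imwrite("pics/top.png",c["color"][...,::-1]);cv2.imwrite("pics/scene.png",s["color"][...,::-1])
print(c["K"],c["pose"]);print(s["pose"]);o=ctrl.get_obs();print(o)
p=cloud(c);print(p[::60,::80].round(3).tolist())
E
```

```text
[[387.04839736   0.         280.42199763]
 [  0.         387.04839736 209.31119598]
 [  0.           0.           1.        ]] [[ 0.02168498 -0.98315771  0.18146811  0.33815243]
 [-0.99971937 -0.02305522 -0.00544463 -0.03711945]
 [ 0.00953671 -0.18129911 -0.98338176  0.9585298 ]
 [ 0.          0.          0.          1.        ]]
[[-0.62897919  0.61463484 -0.47603487  1.07374743]
 [ 0.77721038  0.51143029 -0.36658299  0.38479114]
 [ 0.01814397 -0.60055231 -0.79937958  1.00504661]
 [ 0.          0.          0.          1.        ]]
{'time_s': 0.1, 'q': array([-1.45926287e+00,  1.81490269e-01,  1.60791140e+00,  4.07919123e-05,
        1.35383518e+00, -2.06292739e-01]), 'dq': array([-0.00025329, -0.0028515 , -0.00297854,  0.00075994, -0.00135692,
       -0.00019518]), 'joint_efforts': array([ 1.79945764e-04, -4.45874727e+01, -3.52238774e+01, -2.15387395e-04,
        4.14460665e-03,  3.92025868e-05]), 'eef_pos': array([ 0.17966188, -0.54565131,  0.21575942]), 'eef_rot': array([-8.20231297e-04,  9.87400227e-01,  1.58240688e-01,  5.88279224e-05]), 'wrist_force': array([-0.48476089, -0.5947
[... 589 characters left out ...]
, -0.352, 0.002], [0.767, -0.564, 0.002]], [[0.572, 0.666, 0.006], [0.579, 0.469, -0.001], [0.569, 0.248, 0.057], [0.589, 0.062, 0.001], [0.588, -0.14, 0.021], [0.598, -0.347, 0.001], [0.604, -0.553, -0.0]], [[0.422, 0.646, 0.001], [0.426, 0.451, -0.0], [0.431, 0.253, 0.002], [0.435, 0.056, -0.001], [0.44, -0.142, 0.001], [0.444, -0.341, 0.001], [0.446, -0.529, 0.025]], [[0.278, 0.624, 0.001], [0.282, 0.433, 0.003], [0.286, 0.243, -0.002], [0.29, 0.05, 0.001], [0.294, -0.143, -0.002], [0.298, -0.338, -0.003], [0.303, -0.531, 0.001]], [[0.142, 0.605, -0.0], [0.146, 0.418, 0.002], [0.15, 0.231, 0.004], [0.295, -0.018, 0.734], [0.3, -0.06, 0.755], [0.161, -0.332, 0.001], [0.165, -0.52, 0.003]]]
```

View pics/top.png

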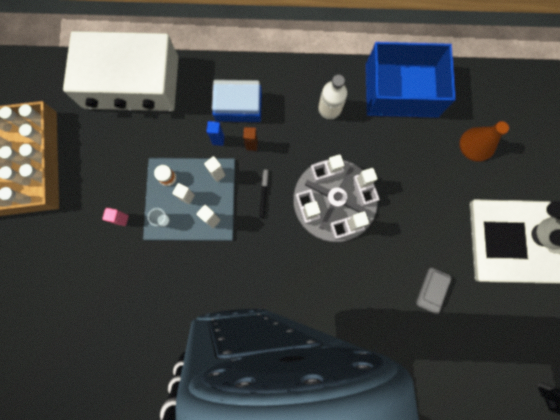

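View pics/scene.png

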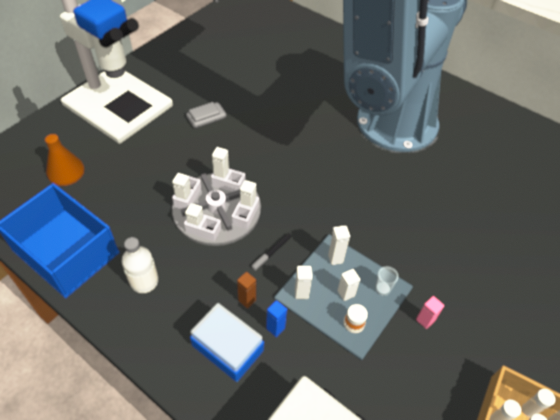

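The top view shows the board at (190,199). It holds loose canisters at (215,168), (183,193) and (208,214), the jar at (165,175) and the beaker at (158,217). The rotor is at (337,198), with canisters at (337,163), (369,178), (361,220) and (310,210). The marker lies at (265,193).

```bash
cat >> h.py <<'E'
def blobs(c,zmin,roi=None,minpx=15,vmin=140):
    """white canister tops: group bright pixels above zmin, top face by height; minAreaRect in world"""
    p=cloud(c);im=c["color"].astype(int);m=(im.min(-1)>vmin)&(im.max(-1)-im.min(-1)<40)&(p[...,2]>zmin)&(p[...,2]<.13)
    m=m.astype(np.uint8);n,l=cv2.connectedComponents(m);out=[]
    for i in range(1,n):
        q=l==i
        if q.sum()<minpx: continue
        z=np.percentile(p[q][:,2],85);t=q&(abs(p[...,2]-z)<.008)
        if t.sum()<minpx: continue
        # rays to plane z, from pixel outline
        v,u=np.nonzero(t);K=c["K"];d=np.stack([(u-K[0,2])/K[0,0],(v-K[1,2])/K[1,1],np.ones(len(u))],-1)@c["pose"][:3,:3].T
        zz=np.median(p[t][:,2]);w=c["pose"][:3,3]+d*((zz-c["pose"][2,3])/d[:,2])[:,None]
        r=cv2.minAreaRect((w[:,:2]*1000).astype(np.float32))
        out.append((u.mean().round(),v.mean().round(),zz.round(4),np.round(r[0],1),np.round(r[1],1),round(r[2],1),int(t.sum())))
    return out
E
python3 - <<'E'
from h import *
c=dict(np.load("top.npz"))
for b in blobs(c,.05):
    if b[0]>100: print(b)
p=cloud(c);im=c["color"].astype(int)
print("nut",p[198,337],"marker",p[172,266],p[213,263],"mouse",p[290,434],"brown",p[135,250],"bluebk",p[130,214],"jar",p[174,164],"beaker",p[217,158])
# rotor base / board
m=(abs(p[...,2]-.01)<.006)
for n,(a,b,d,e) in dict(board=(148,145,250,240),rotor=(150,285,250,390)).items():
    k=np.zeros(m.shape,bool);k[a:d,b:e]=1;im2=im.sum(-1)>120;g=p[m&k&im2][:,:2]
    print(n,cv2.minAreaRect((g*1000).astype(np.float32)),cv2.minEnclosingCircle((g*1000).astype(np.float32)))
E
```

```text
(np.float64(116.0), np.float64(63.0), np.float64(0.1058), array([845.4, 359.3]), array([237.2, 159.1]), 89.9, 5971)
(np.float64(236.0), np.float64(94.0), np.float64(0.0707), array([788.6,  75.3]), array([ 74.3, 111.2]), 1.5, 1167)
(np.float64(335.0), np.float64(92.0), np.float64(0.1131), array([ 780.6, -163.2]), array([40.5, 30.9]), 67.0, 132)
(np.float64(336.0), np.float64(162.0), np.float64(0.0823), array([ 616.9, -170.8]), array([28.4, 29.3]), 20.3, 141)
(np.float64(212.0), np.float64(165.0), np.float64(0.0995), array([597.6, 117.2]), array([29.2, 28. ]), 39.9, 150)
(np.float64(162.0), np.float64(173.0), np.float64(0.0609), array([585.7, 242. ]), array([37.3, 35.2]), 47.0, 198)
(np.float64(369.0), np.float64(175.0), np.float64(0.099), array([ 580.8, -243.1]), array([28.1, 30. ]), 20.0, 154)
(np.float64(180.0), np.float64(191.0), np.float64(0.0825), array([537.7, 190.6]), array([29., 28.]), 64.7, 151)
(np.float64(312.0), np.float64(209.0), np.float64(0.0992), array([ 500.2, -113.3]), array([28.4, 28.1]), 18.8, 156)
(np.float64(205.0), np.float64(213.0), np.float64(0.1167), array([4
[... 235 characters left out ...]
218.8]), array([28.4, 28.4]), 17.7, 164)
nut [ 0.53509313 -0.1764076   0.05704472] marker [ 0.60791119 -0.00379192  0.01218554] [0.50235833 0.00062624 0.01282225] mouse [ 0.324562   -0.40857473  0.02983459] brown [0.67484209 0.03374034 0.09121406] bluebk [0.68559602 0.11941283 0.09006109] jar [0.58319529 0.23822767 0.06063157] beaker [0.48648013 0.25967734 0.01162669]
board ((539.9739379882812, 181.81619262695312), (262.54327392578125, 238.573486328125), 2.3431172370910645) ((539.9442138671875, 181.80859375), 169.73568725585938)
rotor ((548.20263671875, -183.1605682373047), (249.38075256347656, 258.4147644042969), 1.95798659324646) ((545.692138671875, -183.72581481933594), 175.7489471435547)
```

```bash
python3 -m handwheel '[[[0.94,-0.93,-0.2,0],[0.94,-0.93,-0.2,0],[0.94,-0.93,-0.2,0],[0.94,-0.93,-0.2,0],[0.94,-0.93,-0.2,0]]]' 85 && python3 -m handwheel '[[[0.94,-0.93,-0.2,0],[0.94,-0.93,-0.2,0],[0.94,-0.93,-0.2,0],[0.94,-0.93,-0.2,0],[0.94,-0.93,-0.2,0]]]' && python3 -m handwheel '[[[0.7,-0.93,-0.1,-0.35],[0.7,-0.93,-0.1,-0.35],[0.7,-0.93,-0.1,-0.35],[0.7,-0.93,-0.1,-0.35],[0.7,-0.93,-0.1,-0.35],[0.7,-0.93,-0.1,-0.35],[0.7,-0.93,-0.1,-0.35],[0.7,-0.93,-0.1,-0.35]]]'
python3 - <<'E'
from h import *
c,o=wrist();np.savez("w1.npz",**c);print(c["T_tool_cam"].round(4),c["K"],o["eef_pos"],o["eef_rot"],o["time_s"])
cv2.imwrite("pics/w1.png",c["color"][...,::-1])
for b in blobs(c,.05): print(b)
E
```

```text
time_s: 0.72
eef_pos: [0.3013, -0.3082, 0.257]
eef_rot: [0.0, 0.987, 0.16, 0.0]
wrist_force: [0.1, -1.0, -0.4]
opening: 0.997
grasp_force: 0.0
time_s: 1.35
eef_pos: [0.4218, -0.073, 0.297]
eef_rot: [0.0, 0.987, 0.16, 0.0]
wrist_force: [0.7, -0.9, 0.5]
opening: 0.999
grasp_force: 0.0
time_s: 2.35
eef_pos: [0.4955, 0.1439, 0.3166]
eef_rot: [0.0, 0.913, 0.408, 0.0]
wrist_force: [-0.8, 0.4, 0.8]
opening: 0.993
grasp_force: 0.0
[[-4.000e-04 -9.649e-01 -2.625e-01  6.590e-02]
 [ 1.000e+00 -3.000e-04 -6.000e-04 -1.000e-04]
 [ 5.000e-04 -2.625e-01  9.649e-01 -1.577e-01]
 [ 0.000e+00  0.000e+00  0.000e+00  1.000e+00]] [[338.06100971   0.         283.45540978]
 [  0.         338.06100971 208.61057438]
 [  0.           0.           1.        ]] [0.49552545 0.14393774 0.31662698] [9.69649300e-05 9.12901252e-01 4.08180467e-01 2.83619049e-05] 2.35
(np.float64(521.0), np.float64(45.0), np.float64(0.0702), array([787.8,  74.5]), array([113. ,  78.3]), 89.8, 6668)
(np.float64(287.0), np.float64(53.0), np.float64(0.0603), array([588.3, 241.9]), array([37.4, 36.2]), 48.2, 967)
(np.float64(215.0), np.float64(117.0), np.float64(0.0681), array([480.5, 244.9]), array([40.4, 41. ]), 30.1, 324)
(np.float64(286.0), np.float64(118.0), np.float64(0.0822), array([540.2, 190.4]), array([27.8, 27.8]), 65.0, 636)
(np.float64(372.0), np.float64(132.0), np.float64(0.0991), array([599.6, 117.7]), array([27.8, 29.3]), 39.6, 702)
(np.float64(287.0), np.float64(201.0), np.float64(0.1162), array([483.6, 124.4]), array([28.1, 27.5]), 48.2, 664)
(np.float64(517.0), np.float64(291.0), np.float64(0.0819), array([ 618.7, -168.3]), array([28.2, 34.7]), 18.8, 511)
(np.float64(509.0), np.float64(325.0), np.float64(0.057), array([ 587.7, -229. ]), array([11. , 11.1]), 37.7, 47)
(np.float64(473.0), np.float64(394.0), np.float64(0.1162), array([ 490.8, -228.3]), array([11. ,  3.8]), 40.9, 18)
```

View pics/w1.png

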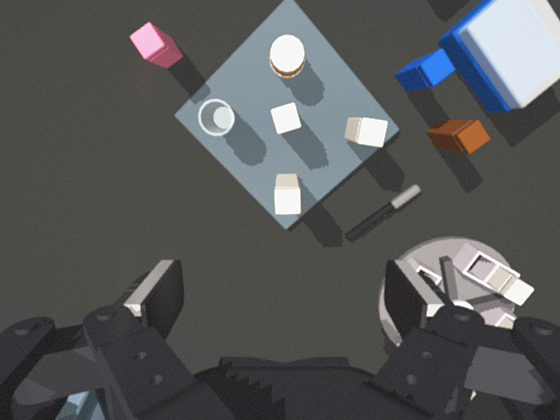

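The wrist view shows the tall canister at (287,201), the short one at (286,118) and the spare at (372,132). The jar is at (287,53) and the beaker at (215,117). The tool is already square to the tall canister, so I go down and grip it.

```bash
python3 -m handwheel '[[[-0.112,0.02,0.3,0],[-0.112,0.02,0.6,0],[-0.112,0.02,0.85,0],[-0.112,0.02,0.85,0],[-0.112,0.02,0.85,0]]]' && python3 -m handwheel '[[[0,0,0.1,0],[0,0,0.2,0],[0,0,0.3,0],[0,0,0.335,0],[0,0,0.335,0],[0,0,0.335,0]]]' && python3 -m handwheel '[[[0,0,0,0],[0,0,0,0],[0,0,0,0],[0,0,0,0],[0,0,0,0],[0,0,0,0],[0,0,0,0],[0,0,0,0]]]' 15
```

```text
time_s: 3.02
eef_pos: [0.485, 0.1255, 0.1487]
eef_rot: [0.001, 0.913, 0.409, 0.001]
wrist_force: [0.3, -0.7, 0.7]
opening: 0.995
grasp_force: 0.0
time_s: 3.78
eef_pos: [0.4848, 0.1258, 0.0811]
eef_rot: [0.0, 0.913, 0.409, 0.001]
wrist_force: [0.1, 0.4, -0.1]
opening: 0.996
grasp_force: 0.0
time_s: 4.78
eef_pos: [0.484, 0.1256, 0.0799]
eef_rot: [0.0, 0.913, 0.409, 0.0]
wrist_force: [1.3, -0.3, 4.6]
opening: 0.318
grasp_force: 59.4
```

```bash
python3 -m handwheel '[[[0,0,-0.25,0],[0,0,-0.5,0],[0,0,-0.8,0.1],[-0.08,0.25,-0.9,0.2],[-0.17,0.5,-0.9,0.3],[-0.255,0.765,-0.9,0.42],[-0.255,0.765,-0.9,0.54],[-0.255,0.765,-0.9,0.66],[-0.255,0.765,-0.9,0.7],[-0.255,0.765,-0.9,0.7]]]' && python3 -m handwheel '[[[0,0,0,0.12],[0,0,0,0.24],[0,0,0,0.36],[0,0,0,0.48],[0,0,0,0.6],[0,0,0,0.69],[0,0,0,0.69],[0,0,0,0.69]]]'
python3 - <<'E'
from h import *
c,o=wrist();np.savez("w2.npz",**c);print(o["eef_pos"],o["eef_rot"],o["time_s"])
cv2.imwrite("pics/w2.png",c["color"][...,::-1])
for b in blobs(c,.04): print(b)
E
```

```text
time_s: 6.02
eef_pos: [0.563, -0.0139, 0.2583]
eef_rot: [-0.0, 0.995, -0.103, -0.001]
wrist_force: [0.5, -0.0, -2.6]
opening: 0.318
grasp_force: 59.7
time_s: 7.02
eef_pos: [0.5636, -0.0141, 0.2593]
eef_rot: [0.0, 0.814, -0.581, -0.0]
wrist_force: [0.2, -0.8, -1.3]
opening: 0.319
grasp_force: 59.8
[ 0.56363788 -0.01405992  0.25926333] [ 1.16651156e-04  8.14209733e-01 -5.80570743e-01 -3.30606570e-04] 7.025
(np.float64(281.0), np.float64(8.0), np.float64(0.082), array([ 616.7, -163.5]), array([26.6, 13.4]), 19.0, 521)
(np.float64(458.0), np.float64(7.0), np.float64(0.1022), array([ 474.2, -209. ]), array([32.7,  8.1]), 19.0, 227)
(np.float64(355.0), np.float64(30.0), np.float64(0.0443), array([ 543.3, -179.6]), array([43.7, 43.7]), 68.9, 1180)
(np.float64(382.0), np.float64(106.0), np.float64(0.0992), array([ 503.5, -114. ]), array([29.3, 26.7]), 19.0, 1025)
(np.float64(53.0), np.float64(189.0), np.float64(0.0702), array([787.6,  72.4]), array([ 78.8, 113.8]), 0.4, 7732)
(np.float64(204.0), np.float64(277.0), np.float64(0.085), array([610.5, 107.3]), array([21.5,  2.2]), 38.7, 38)
(np.float64(201.0), np.float64(286.0), np.float64(0.0991), array([610.4, 109.9]), array([25.7, 11.5]), 62.7, 143)
(np.float64(249.0), np.float64(349.0), np.float64(0.0819), array([537.1, 179.8]), array([25.5, 24. ]), 17.0, 317)
(np.float64(11.0), np.float64(356.0), np.float64(0.1048), array([779.4, 260.9]), array([28.4, 59. ]), 6.6, 875)
```

View pics/w2.png

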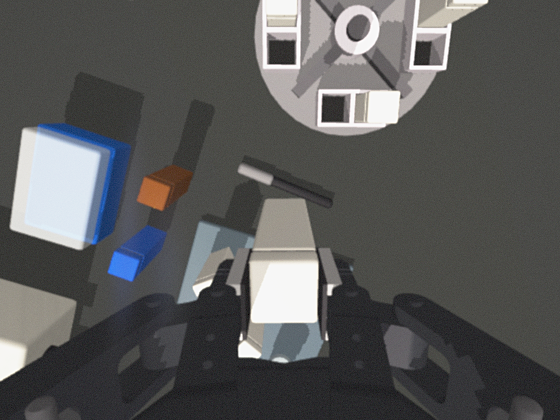

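The view is clear. Target cell 0b is empty at (281,50), with the nut at (357,30), and the held tall canister's lid is at (284,285). I'll measure the cell rim and the held lid in this one image.

```bash
cat >> h.py <<'E'
def rays(c,u,v,z):
    K=c["K"];d=np.stack([(u-K[0,2])/K[0,0],(v-K[1,2])/K[1,1],np.ones(len(u))],-1)@c["pose"][:3,:3].T
    return (c["pose"][:3,3]+d*((z-c["pose"][2,3])/d[:,2])[:,None])[:,:2]*1000
def rect(c,mask,z):
    v,u=np.nonzero(mask);r=cv2.minAreaRect(rays(c,u,v,z).astype(np.float32));return np.round(r[0],1),np.round(r[1],1),round(r[2],1)
def cell(c,u,v):
    """dark opening containing (u,v), bounded by the bright rim: opening outline at z=.044"""
    im=c["color"].min(-1);m=((im<150)).astype(np.uint8);cv2.floodFill
    p=cloud(c);rim=(im>=150)&(abs(p[...,2]-.044)<.006)
    n,l=cv2.connectedComponents((~rim).astype(np.uint8),connectivity=4);q=l==l[v,u]
    return rect(c,q,.044),int(q.sum())
def held(c,z):
    p=cloud(c);im=c["color"].min(-1);m=((im>150)&(abs(p[...,2]-z)<.006)).astype(np.uint8)
    m[:200]=0;m[:,:200]=0;m[:,370:]=0
    return rect(c,m,np.median(p[m>0][:,2])),np.median(p[m>0][:,2]),int(m.sum())
E
python3 - <<'E'
from h import *
c=dict(np.load("w2.npz"))
print(cell(c,281,50));print(held(c,.295))
p=cloud(c);im=c["color"].min(-1)
print(im[50,255:310].tolist());print((p[50,255:310,2]*1000).round().tolist());print(im[15:80,281].tolist())
E
```

```text
((array([ 608.1, -139.1]), array([29.7, 28.8]), 19.0), 956)
((array([570. , -11.3]), array([41.4, 28.3]), 20.5), np.float64(0.2956775516907438), 4207)
[109, 166, 179, 175, 176, 173, 173, 193, 240, 250, 252, 233, 146, 103, 59, 42, 40, 42, 46, 51, 39, 45, 50, 47, 43, 41, 48, 47, 49, 43, 42, 40, 45, 42, 41, 50, 44, 48, 43, 73, 121, 210, 255, 251, 255, 193, 121, 132, 128, 131, 132, 149, 169, 177, 175]
[0.0, 11.0, 11.0, 11.0, 10.0, 10.0, 10.0, 11.0, 45.0, 45.0, 45.0, 41.0, 18.0, 10.0, 12.0, 11.0, 11.0, 12.0, 11.0, 10.0, 10.0, 12.0, 10.0, 11.0, 12.0, 11.0, 10.0, 11.0, 11.0, 10.0, 12.0, 11.0, 11.0, 11.0, 12.0, 12.0, 10.0, 14.0, 12.0, 12.0, 11.0, 30.0, 43.0, 43.0, 44.0, 10.0, 10.0, 11.0, 10.0, 11.0, 10.0, 9.0, 10.0, 11.0, 10.0]
[201, 188, 203, 216, 196, 181, 181, 183, 183, 184, 171, 167, 243, 250, 248, 248, 248, 215, 180, 179, 177, 181, 182, 182, 172, 107, 52, 42, 45, 47, 49, 50, 46, 50, 43, 48, 51, 47, 48, 49, 55, 43, 46, 46, 48, 38, 50, 35, 34, 135, 248, 252, 250, 235, 192, 179, 178, 178, 177, 173, 173, 172, 170, 173, 176]
```

```bash
python3 - <<'E'
from h import *
c=dict(np.load("w2.npz"));im=c["color"].min(-1);p=cloud(c)
print(im[288,235:260].tolist(),im[288,308:330].tolist());print(im[245:262,284].tolist(),im[312:332,284].tolist())
T=np.linalg.inv(c["pose"]@np.linalg.inv(c["T_tool_cam"]))
for uv in [(250,288),(318,288),(284,254),(284,322)]:
    w=rays(c,np.array([uv[0]]),np.array([uv[1]]),.2957)[0]/1000
    print(uv,(T@[*w,.2957,1]).round(4)*1000)
E
```

```text
[140, 174, 179, 183, 171, 110, 58, 58, 54, 58, 33, 37, 26, 25, 61, 121, 182, 200, 217, 212, 213, 214, 215, 212, 227] [246, 246, 246, 246, 246, 246, 246, 246, 243, 193, 94, 32, 32, 39, 47, 84, 87, 79, 92, 165, 239, 242]
[140, 140, 154, 185, 193, 146, 109, 125, 136, 137, 139, 141, 146, 146, 156, 178, 203] [247, 247, 247, 247, 247, 247, 247, 247, 248, 252, 215, 122, 92, 93, 94, 92, 94, 88, 94, 95]
(250, 288) [ 8.00e-01 -1.28e+01 -3.64e+01  1.00e+03]
(318, 288) [ 7.00e-01  1.42e+01 -3.64e+01  1.00e+03]
(284, 254) [ 1.53e+01  7.00e-01 -3.64e+01  1.00e+03]
(284, 322) [-1.47e+01  7.00e-01 -3.64e+01  1.00e+03]
```

```bash
python3 -m handwheel '[[[0.22,-0.003,0,0],[0.45,-0.006,0,0],[0.67,-0.0085,0,0],[0.67,-0.0085,0,0],[0.67,-0.0085,0.25,0],[0.67,-0.0085,0.45,0],[0.67,-0.0085,0.65,0],[0.67,-0.0085,0.65,0],[0.67,-0.0085,0.65,0]]]'
python3 - <<'E'
from h import *
c,o=wrist();np.savez("w3.npz",**c);print(o["eef_pos"]*1000,o["eef_rot"],o["time_s"])
cv2.imwrite("pics/w3.png",c["color"][...,::-1])
E
```

```text
time_s: 8.2
eef_pos: [0.6096, -0.1403, 0.1313]
eef_rot: [-0.0, 0.814, -0.582, 0.001]
wrist_force: [0.7, 0.1, -0.8]
opening: 0.312
grasp_force: 59.6
[ 609.59520384 -140.3418473   131.33770905] [-2.53992433e-04  8.13540529e-01 -5.81507406e-01  9.37812124e-04] 8.2
```

View pics/w3.png

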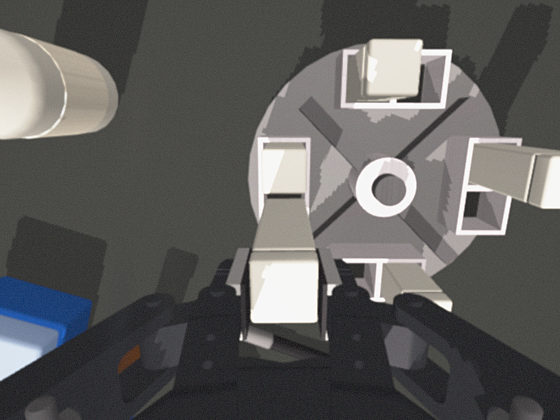

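The canister hovers over cell 0b, in line with the bucket rim at u 259 to 310, v 138. I'll check that numerically.

```bash
python3 - <<'E'
from h import *
c=dict(np.load("w3.npz"));im=c["color"].min(-1);p=cloud(c)
T=np.linalg.inv(c["pose"]@np.linalg.inv(c["T_tool_cam"]))
m=(im>190)&(abs(p[...,2]-.044)<.005);m[:,:250]=0;m[:,320:]=0;m[:130]=0;m[190:]=0
v,u=np.nonzero(m);w=rays(c,u,v,.044);q=np.c_[w/1000,np.full(len(w),.044),np.ones(len(w))]@T.T*1000
print(np.percentile(q[:,0],[0,1,50,99,100]).round(1),np.percentile(q[:,1],[0,1,50,99,100]).round(1))
print("left/right rim y:",[ (np.sort(q[s,1])[[0,-1]]).round(1) for s in (q[:,1]<0,q[:,1]>0)])
f=q[q[:,0]>np.percentile(q[:,0],99)-4];print("far wall x",f[:,0].min().round(1),f[:,0].max().round(1))
# held lid
z=.2957-.25926+.13134
s=im[291,230:340].astype(int);print(s.tolist());print(im[240:335,284].tolist())
E
```

```text
[14.8 15.5 46.1 52.4 52.4] [-17.5 -17.5  -1.2  19.1  19.2]
left/right rim y: [array([-17.5,  -0.5]), array([ 0.2, 19.2])]
far wall x 48.9 52.4
[44, 39, 39, 43, 28, 66, 134, 177, 186, 176, 124, 68, 50, 57, 43, 35, 33, 23, 28, 61, 118, 180, 202, 209, 212, 212, 215, 214, 214, 213, 229, 247, 248, 247, 247, 247, 247, 247, 247, 247, 247, 247, 247, 247, 247, 247, 247, 247, 247, 246, 247, 246, 246, 246, 246, 246, 246, 246, 247, 246, 246, 246, 246, 246, 246, 246, 246, 246, 246, 246, 246, 246, 246, 246, 246, 246, 246, 246, 246, 246, 246, 246, 246, 246, 246, 247, 244, 170, 72, 24, 33, 37, 48, 77, 85, 82, 105, 186, 240, 241, 236, 176, 79, 32, 32, 40, 45, 42, 35, 33]
[142, 140, 140, 140, 139, 145, 144, 159, 187, 197, 143, 112, 129, 135, 140, 139, 143, 145, 142, 157, 181, 200, 218, 233, 241, 245, 246, 246, 246, 246, 246, 246, 246, 246, 246, 246, 246, 246, 246, 246, 246, 246, 246, 246, 247, 246, 246, 246, 246, 246, 246, 246, 246, 246, 246, 247, 246, 246, 246, 246, 246, 246, 247, 246, 247, 247, 247, 247, 247, 247, 247, 247, 247, 247, 247, 247, 247, 247, 247, 247, 249, 255, 200, 93, 66, 71, 72, 59, 50, 59, 52, 51, 54, 54, 55]
```

```bash
python3 -m handwheel '[[[0,0.0015,0.05,0],[0,0.0015,0.09,0],[0,0.0015,0.12,0],[0,0.0015,0.15,0],[0,0.0015,0.18,0],[0,0.0015,0.18,0]]]'; python3 -m handwheel '[[[0,0,0.02,0],[0,0,0.04,0],[0,0,0.055,0],[0,0,0.065,0],[0,0,0.065,0],[0,0,0.065,0]]]'
```

```text
time_s: 9.0
eef_pos: [0.6086, -0.1404, 0.093]
eef_rot: [-0.0, 0.813, -0.582, -0.0]
wrist_force: [2.7, 0.5, -2.2]
opening: 0.314
grasp_force: 59.5
time_s: 9.75
eef_pos: [0.6085, -0.1405, 0.0804]
eef_rot: [-0.0, 0.813, -0.582, 0.0]
wrist_force: [4.2, 0.9, -2.4]
opening: 0.318
grasp_force: 59.5
```

```bash
python3 -m handwheel '[[[0,0,0,0],[0,0,0,0],[0,0,0,0],[0,0,0,0],[0,0,-0.1,0],[0,0,-0.3,0],[0,0,-0.6,0],[0,0,-0.85,0],[0,0,-0.85,0],[0,0,-0.85,0]]]' 50
python3 - <<'E'
from h import *
c,o=wrist();np.savez("w4.npz",**c);print(o["eef_pos"]*1000,o["time_s"])
for b in blobs(c,.04): print(b)
cv2.imwrite("pics/w4.png",c["color"][...,::-1])
E
```

```text
time_s: 11.0
eef_pos: [0.6083, -0.1405, 0.2513]
eef_rot: [-0.0, 0.813, -0.582, 0.0]
wrist_force: [0.2, 0.3, -1.2]
opening: 0.584
grasp_force: 0.0
[ 608.2748835  -140.48397011  251.29323697] 11.0
(np.float64(98.0), np.float64(95.0), np.float64(0.1127), array([ 783. , -168.3]), array([34.7, 41.8]), 12.8, 1202)
(np.float64(348.0), np.float64(86.0), np.float64(0.0992), array([ 584.4, -245.2]), array([28.7, 26.9]), 18.8, 1111)
(np.float64(284.0), np.float64(195.0), np.float64(0.1162), array([ 607.2, -140.4]), array([26.9, 28.2]), 18.8, 964)
(np.float64(455.0), np.float64(155.0), np.float64(0.1162), array([ 479.8, -220.6]), array([30.4, 27.3]), 18.8, 1110)
(np.float64(351.0), np.float64(164.0), np.float64(0.0444), array([ 543.2, -180.4]), array([43.2, 43.5]), 21.0, 945)
(np.float64(376.0), np.float64(247.0), np.float64(0.0992), array([ 504.2, -115.8]), array([29.4, 29.4]), 18.7, 807)
(np.float64(66.0), np.float64(295.0), np.float64(0.0703), array([788.4,  71.7]), array([ 77.5, 114.5]), 0.0, 4014)
```

View pics/w4.png

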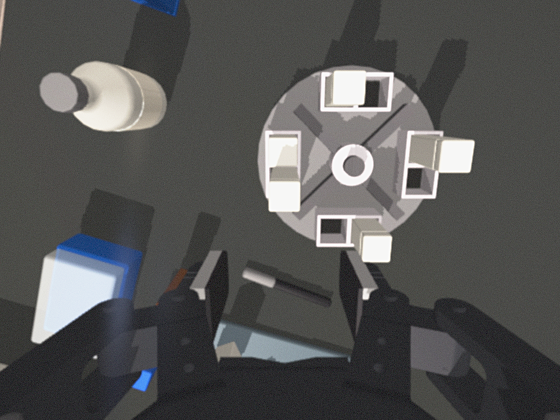

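The tall canister is seated, with its lid at z = 116 mm near (284,195). The short one's cell, 2a, is empty at (418,180). Next I go for the short canister.

```bash
python3 -m handwheel '[[[-0.2,-0.025,0,0],[-0.5,-0.06,0,0],[-0.84,-0.105,0,0],[-0.84,-0.105,0,0],[-0.84,-0.105,0,0]]]' && python3 -m handwheel '[[[-0.3,-0.03,0,-0.12],[-0.6,-0.06,0,-0.24],[-0.84,-0.105,0,-0.36],[-0.84,-0.105,0,-0.48],[-0.84,-0.105,0,-0.535],[-0.84,-0.105,0,-0.535],[-0.84,-0.105,0,-0.535]]]'
python3 - <<'E'
from h import *
c,o=wrist();np.savez("w5.npz",**c);print(o["eef_pos"]*1000,o["eef_rot"],o["time_s"])
for b in blobs(c,.04): print(b)
x,y=o["eef_rot"][1:3];print("tool x angle",np.degrees(2*np.arctan2(y,x)))
E
```

```text
time_s: 11.68
eef_pos: [0.5735, 0.0255, 0.2495]
eef_rot: [0.001, 0.814, -0.581, -0.001]
wrist_force: [0.9, -0.1, 0.9]
opening: 0.583
grasp_force: 0.0
time_s: 12.55
eef_pos: [0.5402, 0.1899, 0.2502]
eef_rot: [0.0, 0.976, -0.22, -0.0]
wrist_force: [0.3, -0.3, 0.4]
opening: 0.588
grasp_force: 0.0
[540.16511985 189.86844118 250.15630751] [ 2.01497046e-04  9.75564158e-01 -2.19714468e-01 -2.93150479e-04] 12.55
(np.float64(11.0), np.float64(6.0), np.float64(0.1023), array([771.2, 320.3]), array([29.4, 11.7]), 80.3, 321)
(np.float64(37.0), np.float64(3.0), np.float64(0.0912), array([769.9, 307. ]), array([13.7,  4.9]), 83.1, 49)
(np.float64(60.0), np.float64(3.0), np.float64(0.0763), array([769.9, 296.5]), array([ 4. , 10.8]), 15.5, 28)
(np.float64(101.0), np.float64(2.0), np.float64(0.0442), array([768.4, 272.7]), array([13.7,  5.1]), 64.6, 40)
(np.float64(62.0), np.float64(18.0), np.float64(0.0536), array([769.4, 311.7]), array([5.6, 3.9]), 74.5, 18)
(np.float64(547.0), np.float64(69.0), np.float64(0.0439), array([ 521.6, -106.6]), array([69.5, 37.9]), 16.3, 649)
(np.float64(329.0), np.float64(93.0), np.float64(0.0991), array([600.3, 117.2]), array([28.1, 27.9]), 39.9, 1101)
(np.float64(218.0), np.float64(161.0), np.float64(0.0602), array([588.6, 241.2]), array([38.1, 36.9]), 64.6, 1095)
(np.float64(282.0), np.float64(185.0), np.float64(0.0823), array([541.4, 189.8]), array([26.7, 27.9]), 64.6, 783)
(np.float64(260.0), np.float64(254.0), np.float64(0.0676), array([481.8, 244.6]), array([40.1, 43. ]), 64.4, 461)
(np.float64(168.0), np.float64(287.0), np.float64(0.0723), array([490.3, 351.3]), array([22.6,  7.8]), 81.2, 105)
(np.float64(1.0), np.float64(331.0), np.float64(0.0489), array([519.7, 580.5]), array([ 2.4, 15.8]), 52.2, 29)
tool x angle -25.384527391863443
```

```bash
python3 -m handwheel '[[[0.005,0,0.3,0],[0.005,0,0.55,0],[0.005,0,0.75,0],[0.005,0,0.85,0],[0.005,0,0.92,0],[0.005,0,0.94,0],[0.005,0,0.94,0],[0.005,0,0.94,0]]]' && python3 -m handwheel '[[[0,0,0,0],[0,0,0,0],[0,0,0,0],[0,0,0,0],[0,0,0,0]]]' 15
```

```text
time_s: 13.6
eef_pos: [0.5415, 0.1907, 0.0637]
eef_rot: [-0.0, 0.976, -0.218, 0.001]
wrist_force: [-0.1, 0.3, -0.1]
opening: 0.588
grasp_force: 0.0
time_s: 14.22
eef_pos: [0.5414, 0.1907, 0.0637]
eef_rot: [-0.0, 0.976, -0.218, 0.001]
wrist_force: [-0.4, -0.4, 6.7]
opening: 0.295
grasp_force: 58.9
```

```bash
python3 -m handwheel '[[[0,0,-0.2,0],[0,0,-0.45,0],[0,0,-0.7,0],[0,0.2,-0.95,0],[0,0.5,-0.95,0],[0,0.5,-0.95,0],[0,0.5,-0.95,0]]]' && python3 -m handwheel '[[[0,0.2,0,0.1],[0,0.45,0,0.2],[0.006,0.7,0,0.3],[0.013,0.907,0,0.4],[0.013,0.907,0,0.5],[0.013,0.907,0,0.533],[0.013,0.907,0,0.533],[0.013,0.907,0,0.533]]]'
python3 - <<'E'
from h import *
c,o=wrist();np.savez("w6.npz",**c);print(o["eef_pos"]*1000,o["eef_rot"],o["time_s"])
x,y=o["eef_rot"][1:3];print("tool x angle",np.degrees(2*np.arctan2(y,x)))
for b in blobs(c,.04): print(b)
cv2.imwrite("pics/w6.png",c["color"][...,::-1])
E
```

```text
time_s: 15.1
eef_pos: [0.4981, 0.1001, 0.2526]
eef_rot: [-0.0, 0.976, -0.219, 0.0]
wrist_force: [-0.0, 0.1, -0.7]
opening: 0.296
grasp_force: 59.3
time_s: 16.1
eef_pos: [0.4235, -0.0646, 0.2523]
eef_rot: [-0.0, 0.815, -0.58, -0.0]
wrist_force: [0.5, -0.0, -0.9]
opening: 0.292
grasp_force: 59.4
[423.49117503 -64.55314993 252.34521971] [-2.61319641e-06  8.14781514e-01 -5.79768041e-01 -3.21252273e-04] 16.1
tool x angle -70.8684632859282
(np.float64(96.0), np.float64(33.0), np.float64(0.116), array([ 604.7, -139.1]), array([30.6, 28.7]), 19.1, 1523)
(np.float64(283.0), np.float64(6.0), np.float64(0.1067), array([ 473.2, -207.8]), array([27.9,  6.3]), 20.6, 220)
(np.float64(207.0), np.float64(31.0), np.float64(0.0443), array([ 542.6, -180.2]), array([44.2, 43.5]), 19.1, 1255)
(np.float64(217.0), np.float64(108.0), np.float64(0.0992), array([ 501.9, -115.2]), array([28.6, 27. ]), 19.1, 1061)
(np.float64(65.0), np.float64(296.0), np.float64(0.099), array([598.3, 113.1]), array([33.8, 29.4]), 40.0, 807)
(np.float64(167.0), np.float64(388.0), np.float64(0.066), array([474.2, 224.9]), array([11.6,  5.5]), 60.7, 34)
```

View pics/w6.png

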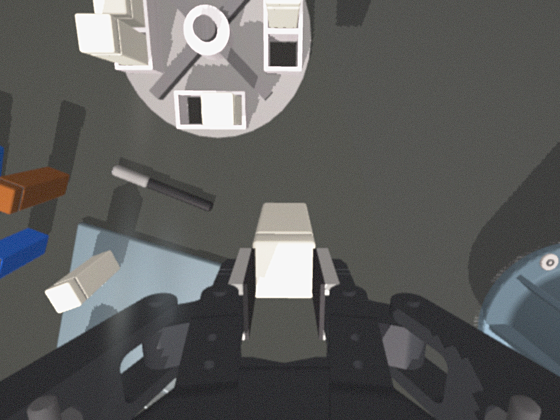

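Cell 2a is empty at (284,53), next to tall_in at (283,15), and the held short canister's lid is around (284,266). I measure both.

```bash
python3 - <<'E'
from h import *
c=dict(np.load("w6.npz"));im=c["color"].min(-1);p=cloud(c)
print(cell(c,284,53));print("lid z",np.nanmedian(p[255:285,270:300,2]))
print(im[268,245:265].tolist(),im[268,305:325].tolist());print(im[225:245,284].tolist(),im[288:305,284].tolist())
T=np.linalg.inv(c["pose"]@np.linalg.inv(c["T_tool_cam"]))
z=.2523-.0637+.082
for uv in [(250,268),(318,268),(284,234),(284,298)]:
    w=rays(c,np.array([uv[0]]),np.array([uv[1]]),z)[0]/1000
    print(uv,(T@[*w,z,1]).round(4)*1000)
E
```

```text
((array([ 465.9, -187.4]), array([29.7, 29.4]), 18.4), 973)
lid z 0.2710564696496628
[134, 95, 50, 40, 42, 39, 43, 33, 33, 41, 129, 229, 234, 230, 231, 231, 230, 232, 228, 231] [247, 247, 247, 247, 247, 250, 255, 180, 47, 23, 34, 42, 33, 44, 42, 56, 101, 126, 135, 132]
[160, 158, 160, 157, 157, 158, 185, 214, 199, 156, 153, 156, 160, 162, 167, 175, 204, 228, 240, 246] [247, 247, 247, 247, 247, 247, 247, 248, 254, 227, 110, 79, 80, 76, 78, 83, 86]
(250, 268) [ 8.00e-01 -1.45e+01 -1.83e+01  1.00e+03]
(318, 268) [ 8.00e-01  1.60e+01 -1.82e+01  1.00e+03]
(284, 234) [ 1.70e+01  7.00e-01 -1.83e+01  1.00e+03]
(284, 298) [-1.42e+01  7.00e-01 -1.82e+01  1.00e+03]
```

```bash
python3 -m handwheel '[[[0.22,0,0,0],[0.45,0,0,0],[0.65,-0.002,0,0],[0.65,-0.002,0,0],[0.65,-0.002,0.1,0],[0.65,-0.002,0.3,0],[0.65,-0.002,0.5,0],[0.65,-0.002,0.65,0],[0.65,-0.002,0.65,0],[0.65,-0.002,0.65,0]]]'
python3 - <<'E'
from h import *
c,o=wrist();np.savez("w7.npz",**c);print(o["eef_pos"]*1000,o["eef_rot"],o["time_s"])
cv2.imwrite("pics/w7.png",c["color"][...,::-1])
im=c["color"].min(-1);p=cloud(c)
T=np.linalg.inv(c["pose"]@np.linalg.inv(c["T_tool_cam"]))
m=(im>150)&(abs(p[...,2]-.044)<.005);v,u=np.nonzero(m);w=rays(c,u,v,.044);q=np.c_[w/1000,np.full(len(w),.044),np.ones(len(w))]@T.T*1000
k=(q[:,0]>-20)&(q[:,0]<60)&(abs(q[:,1])<26);q=q[k]
print("far x",np.sort(q[:,0])[[-1,-20]]);
for a in range(-10,55,6):
    s=q[abs(q[:,0]-a)<3,1]
    if len(s)>3: print(a,s.min().round(1),s.max().round(1),len(s))
E
```

```text
time_s: 17.4
eef_pos: [0.4667, -0.1879, 0.1239]
eef_rot: [-0.0, 0.814, -0.58, 0.001]
wrist_force: [-0.1, -0.4, -0.5]
opening: 0.295
grasp_force: 59.4
[ 466.65961077 -187.85509023  123.87760147] [-5.06260906e-05  8.14358238e-01 -5.80362027e-01  7.58166316e-04] 17.4
far x [52.8596269  52.85444851]
-4 -18.2 -16.6 13
2 -18.1 18.4 19
44 -17.9 18.4 51
50 -17.8 18.9 301
```

View pics/w7.png

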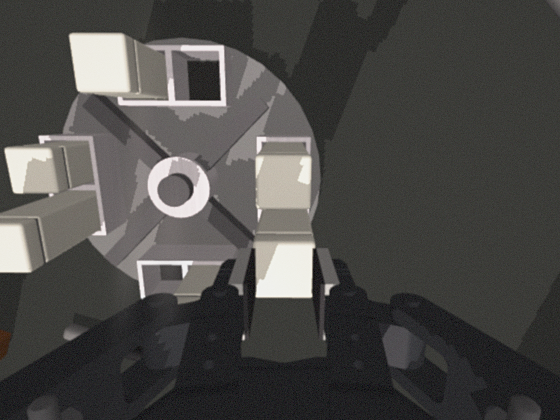

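The short canister hangs in line with cell 2a, in front of tall_in at (285,180). The residuals are under 0.5 mm, so I lower it.

```bash
python3 -m handwheel '[[[-0.001,0,0.06,0],[-0.001,0,0.11,0],[-0.001,0,0.15,0],[-0.001,0,0.18,0],[-0.001,0,0.21,0],[-0.001,0,0.23,0],[-0.001,0,0.23,0]]]'; python3 -m handwheel '[[[0,0,0.02,0],[0,0,0.04,0],[0,0,0.055,0],[0,0,0.067,0],[0,0,0.067,0],[0,0,0.067,0]]]'
```

```text
time_s: 18.32
eef_pos: [0.4657, -0.1876, 0.0762]
eef_rot: [-0.0, 0.814, -0.581, -0.0]
wrist_force: [0.5, 0.5, -1.4]
opening: 0.295
grasp_force: 59.5
time_s: 19.08
eef_pos: [0.4661, -0.188, 0.0637]
eef_rot: [0.0, 0.814, -0.581, 0.0]
wrist_force: [-0.2, 0.8, 5.6]
opening: 0.295
grasp_force: 60.3
```

Seated, as the 5.6 N upward force shows. Release, retreat and check.

```bash
python3 -m handwheel '[[[0,0,0,0],[0,0,0,0],[0,0,0,0],[0,0,0,0],[0,0,-0.1,0],[0,0,-0.3,0],[0,0,-0.6,0],[0,0,-0.9,0],[0,0,-0.9,0],[0,0,-0.9,0]]]' 50 && python3 -m handwheel '[[[-0.2,0,0,0],[-0.4,0,0,0],[-0.4,0,0,0],[-0.4,0,0,0],[-0.4,0,0,0],[-0.4,0,0,0]]]'
python3 - <<'E'
from h import *
c,o=wrist();print(o["eef_pos"]*1000,o["time_s"])
for b in blobs(c,.04): print(b)
c=ctrl.camera("top")
for b in blobs(c,.05): print("top",b)
E
```

```text
time_s: 20.32
eef_pos: [0.4656, -0.1876, 0.2428]
eef_rot: [-0.0, 0.814, -0.581, -0.0]
wrist_force: [-0.5, -0.9, -0.6]
opening: 0.583
grasp_force: 0.0
time_s: 21.08
eef_pos: [0.4399, -0.1128, 0.2429]
eef_rot: [0.0, 0.814, -0.581, -0.0]
wrist_force: [-0.6, 0.5, 0.2]
opening: 0.589
grasp_force: 0.0
[ 439.89489925 -112.76454574  242.88500219] 21.075
(np.float64(176.0), np.float64(4.0), np.float64(0.0769), array([ 578.6, -232.8]), array([30.7,  6. ]), 20.8, 213)
(np.float64(281.0), np.float64(53.0), np.float64(0.1162), array([ 477.6, -220. ]), array([27.4, 28.5]), 18.9, 1410)
(np.float64(99.0), np.float64(100.0), np.float64(0.116), array([ 604.5, -139.9]), array([31.6, 27.5]), 18.9, 1405)
(np.float64(204.0), np.float64(83.0), np.float64(0.0562), array([ 542.9, -180. ]), array([21.4, 22.1]), 26.0, 418)
(np.float64(218.0), np.float64(167.0), np.float64(0.0992), array([ 502. , -115.5]), array([28.6, 26.9]), 18.9, 984)
(np.float64(75.0), np.float64(316.0), np.float64(0.059), array([614.7, 110. ]), array([21.4,  2.5]), 54.6, 31)
top (np.float64(117.0), np.float64(63.0), np.float64(0.1058), arr
[... 985 characters left out ...]
 151)
top (np.float64(26.0), np.float64(170.0), np.float64(0.0829), array([577.8, 552.5]), array([26.5, 28.9]), 1.4, 129)
top (np.float64(162.0), np.float64(173.0), np.float64(0.0609), array([585.6, 242. ]), array([37.4, 35.2]), 47.0, 198)
top (np.float64(6.0), np.float64(173.0), np.float64(0.083), array([571.8, 598.2]), array([26.5, 28.6]), 1.4, 126)
top (np.float64(6.0), np.float64(193.0), np.float64(0.0834), array([521.9, 590.6]), array([25.9, 28.6]), 1.4, 130)
top (np.float64(156.0), np.float64(216.0), np.float64(0.0681), array([478.7, 245.6]), array([40.7, 39.4]), 4.3, 94)
top (np.float64(107.0), np.float64(216.0), np.float64(0.0733), array([477.5, 358. ]), array([11.9,  9.2]), 5.8, 16)
```

```bash
python3 - <<'E'
from h import *
c,o=wrist();cv2.imwrite("pics/w8.png",c["color"][...,::-1])
for b in blobs(c,.06,vmin=200): print(b)
E
```

```text
(np.float64(172.0), np.float64(2.0), np.float64(0.0837), array([ 579.1, -232. ]), array([26.7,  3.7]), 18.9, 156)
(np.float64(282.0), np.float64(52.0), np.float64(0.1162), array([ 477.7, -220.2]), array([27.4, 27.8]), 18.9, 1414)
(np.float64(110.0), np.float64(58.0), np.float64(0.0821), array([ 618.9, -172.4]), array([27.7, 27.4]), 18.9, 1069)
(np.float64(97.0), np.float64(99.0), np.float64(0.1161), array([ 605.3, -139.8]), array([29.7, 26.7]), 18.9, 1247)
(np.float64(283.0), np.float64(101.0), np.float64(0.0822), array([ 465. , -187.8]), array([27.8, 26.6]), 18.9, 983)
(np.float64(218.0), np.float64(167.0), np.float64(0.0992), array([ 502.1, -115.3]), array([28. , 26.9]), 18.9, 960)
```

View pics/w8.png

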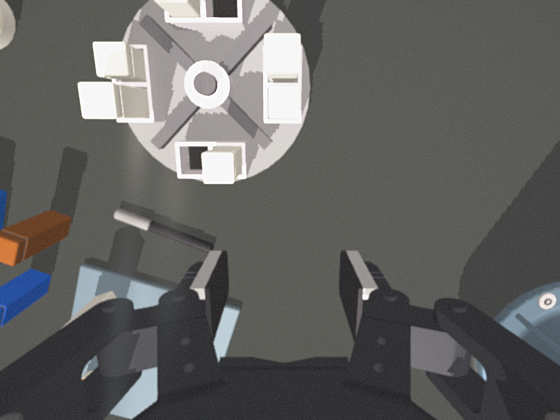

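The short canister is seated in 2a at (283,101), lid at z = 82 mm. The tall one is seated in 0b at (97,99), lid at z = 116 mm. The rotor canisters are in place, the spare hasn't moved and the gripper is clear, so I hand in.

```bash
python3 -c "
from bench import ctrl
print(ctrl.hand_in())"
```

```text
the job is handed in; nothing more can be done
None
```

I seated the tall canister in cell 0b and the short one in cell 2a, each opposite its partner, left the spare upright on the board, and handed the job in after about 21 s; no verdict was returned.

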